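# Make up the test ports of a leak-test bench

## Task

Build up the leak-test stack on the wide port, one piece at a time from the bottom: first the large centring ring, on it the cone reducer with its wide end down as it stands, then the small centring ring, and last the steel coupling, each fully seated and upright. Also close the narrow port with the blanking cap, fully home, at whatever moment suits you. Leave the dial gauge and the jar standing where they are.

Things in the scene. Friction and masses are not known exactly. Their poses are not given: they have to be found in the camera images.
- wide_port: The larger of two fixed stainless pipe stubs that stand upright on the bench. 45 mm high; a base disc 86 mm across and 8 mm thick with six bolts, a neck, and a top flange 55 mm across with a round recess 41 mm across and 9 mm deep (dark floor). Origin: centre of its underside, on the bench; z up.
- narrow_port: The smaller fixed stainless pipe stub, 45 mm high; base disc 66 mm across and 8 mm thick with six bolts, slim neck, top flange 40 mm across with a round recess 29 mm across and 9 mm deep. Origin: centre of its underside, on the bench; z up.
- large_ring: Large aluminium centring ring lying flat, 24 mm high: collar 60 mm across (heights 7-17 mm, grip there) with a black band, and on both faces a tapered boss 7 mm high (37 mm across at the collar, 30 at its end) with a dark disc. Its boss drops into the wide port's recess (2 mm play): origin then 38 mm above the port's. 80 g. Origin: centre of underside, z up; same either way up.
- reducer: Aluminium cone reducer standing wide end down, 50 mm high: bottom flange 55 mm across with a recess 41 mm across, 9 deep underneath; top flange 40 mm across (heights 38-50 mm, grip there) with a recess 29 mm across, 9 deep. Fits over the large ring's upper boss: origin then 17 mm above the ring's. 220 g. Origin: centre of underside, z up.
- small_ring: Small aluminium centring ring lying flat, 24 mm high: like the large one, but collar 44 mm across (heights 7-17 mm, grip there), tapered bosses 7 mm high, 25 mm across at the collar, 18 at the end. Its boss drops into the reducer's top recess (2 mm play): origin then 43 mm above the reducer's. 40 g. Origin: centre of underside, z up.
- coupling: Steel quick coupling standing upright, 75 mm high: bottom flange 40 mm across with a recess 29 mm across, 9 deep underneath; slim neck; round body 32 mm across with two dark bands (heights 28-56 mm, grip there); black plug 18 mm across on top. Fits over the small ring's upper boss: origin then 17 mm above that ring's. 220 g. Origin: centre of underside, z up.
- cap: Aluminium blanking cap, upright, 38 mm high: black tapered plug below (7 mm high, 18 mm across at the end, 25 at the disc) on which it stands, disc 40 mm across (heights 7-15 mm), round knob 24 mm across (heights 22-38 mm, grip there). The plug drops into the narrow port's recess (2 mm play): origin then 38 mm above the port's. 110 g. Origin: centre of underside, z up.
- gauge: Dial gauge lying loose on the bench, white face up: steel case 62 mm across and 24 mm high with a brass stub 18 mm long along its own -x. To be left alone. Origin: centre of the case's underside; z up.
- jar: Low jar with a white lid, 48 mm across and 42 mm high, standing loose on the bench. To be left alone. Origin: centre of its underside; z up.
Mind the look-alikes: they are no part of the job. Leave any green look-alike of the reducer alone.

How it is judged:
On the way, in this order (a step that is already met when the one before it is completed fails the run):
1. the large ring is seated on the wide port (horizontal distance between large_ring and wide_port below 0.006 m and z of large_ring in the frame of wide_port between 0.035 and 0.041 m and angle between large_ring's own z axis and vertical below 0.08 rad), for 0.2 s.
2. the reducer is seated on the large ring on the wide port (all of step 1 and horizontal distance between reducer and large_ring below 0.006 m and z of reducer in the frame of large_ring between 0.014 and 0.02 m and angle between reducer's own z axis and vertical below 0.08 rad), for 0.2 s.
3. the small ring is seated on the reducer (all of step 2 and horizontal distance between small_ring and reducer below 0.006 m and z of small_ring in the frame of reducer between 0.04 and 0.046 m and angle between small_ring's own z axis and vertical below 0.08 rad), for 0.2 s.
4. the coupling is seated on the small ring (all of step 3 and horizontal distance between coupling and small_ring below 0.006 m and z of coupling in the frame of small_ring between 0.014 and 0.02 m and angle between coupling's own z axis and vertical below 0.08 rad), for 0.2 s.
At the end, for the whole second after the job is handed in: On the wide port stand, from the bottom, the large ring, the reducer, the small ring and the coupling, and the cap is on the narrow port: each within 6 mm of centred on what carries it, seated to within 3 mm of its proper height, within 0.08 rad of upright, at rest (under 20 mm/s) and released (all of step 4 and horizontal distance between cap and narrow_port below 0.006 m and z of cap in the frame of narrow_port between 0.035 and 0.041 m and angle between cap's own z axis and vertical below 0.08 rad and linear speed of each of large_ring, reducer, small_ring, coupling, cap below 0.02 m/s); the robot touches nothing.
It fails at once if the dial gauge has been shifted by more than 30 mm (distance of gauge from where it was at the start of the episode above 0.03 m).
It fails at once if the jar has been shifted by more than 30 mm or knocked over (distance of jar from where it was at the start of the episode above 0.03 m or angle between jar's own z axis and vertical above 0.5 rad).
It also fails if it takes over 115 s, if anything falls off the work surface, if the arm or the gripper's body presses on something with over 40 N, if the wrist force passes 120 N, or if a joint passes its speed limit or range.

## Robot

A 6-joint arm with a two-finger parallel gripper is mounted at the origin on the work surface. World frame = base frame: x ahead of the robot, y to its left, z up, the work surface at z = 0. Lengths are in m, angles in rad, forces in N, time in s.
With the tool pointing down it reaches from about 0.375 to 0.75 m from the base axis. Payload 9 kg.
Tool frame: the origin (TCP) lies between the finger pads; the fingertips stand 17 mm ahead of it and the grasp point (between the pads) lies 2 mm behind it; z points along the fingers, y is the line along which they close (so a half turn about z gives the same grasp; the last joint's range is limited). The gripper opens to 85 mm and grips with 20 to 120 N. Pads are 22 mm wide; open, the fingers measure 114 mm over their backs; the gripper's body (76 mm by 85 mm) begins 54 mm behind the grasp point. The pads swing forward as they close: fully open they stand 13 mm farther back than shut.
Start: joints at [-1.405, 0.104, 0.097, 1.564, 0, 1.353], TCP at [0.225, -0.556, 0.248] pointing down, gripper open.
Joint ranges: [-2.99, 2.99], [-0.84, 1.86], [-1.1, 1.16], [-1.84, 2.11], [-1.51, 1.56], [-3.14, 3.14]. Speed limits (rad/s): [2.22, 2.22, 2.57, 3.14, 3.14, 3.14].

## Interface

Orientations are given as a unit quaternion [x, y, z, w].
In Python, from bench import arm gives the robot as it stands.
- The arm moves only by the shell command python3 -m creep 'ROWS'. ROWS is JSON, a list of rows, each an object with "grip": the finger opening in cm, from 0 to 8.54; "offset": the shift along the world's x, y, z in cm, a list of three; "spin": the turn about the world's z in rad. A call has 1 to 12 rows; each row shifts and turns the commanded pose from where the row before left it; what a row does not reach is not made up. A row lasts 1/12 s, in which the tool goes at most 41.7 mm and 7.16 degrees, less where a joint would pass 70% of its speed; a pose out of reach is approached as far as the arm can. A call with a gripper value outside its range is refused whole. The fingers move at their own pace and stop on an object; the grip force is fixed at half the most. Time passes only in rows, so rows that do not move let the fingers close. It gives the time, the measured TCP pose, the force, the opening and the grip force at its end, in the units of the state.
- arm.observe(): the state, without advancing time (a new reading comes with each control period).
- arm.camera(name): name is "scene" or "top"; returns a dict with "image" (400x640x3 uint8, red, green, blue), "depth" (400x640 float32, m along the optical axis (not along the pixel's ray), 0 where there is no reading), "fx", "fy", "cx", "cy" (pixels), "dist_coeffs" ([k1, k2, p1, p2, k3] as OpenCV has them; the pictures are not rectified), "camera_from_world" (4x4, takes a point from world to camera coordinates). Camera axes: x right, y up, looking along -z (the intrinsics and any distortion apply to the point x, -y, -z); pixel columns grow to the right and rows downward; lengths in m; the calibration is good to about 2 mm. A picture is of the moment at which its call begins.
- arm.finish_job(): hands the job in; it is judged then, once.
The state is a dict: "time_s": time; "joint_positions": joint angles; "dq": joint speeds; "joint_torque": joint torques, N m; "position": TCP position; "ee_rot": TCP orientation; "force": force on the tool from outside, world axes, zero at the start; "moment": the same for the moment, N m; "finger_gap": opening from 0.0 (shut) to 1.0 (fully open); "gripper_force": force on a finger pad.
Only numpy, scipy, OpenCV 4.12 (cv2) and the standard library are available. Lean on these libraries where they do the work, as an engineer would, in place of code of your own. Each camera call takes 0.05 s, during which the arm holds its last target. There are 200 camera calls.

## Working session

There is one attempt and no reset: what is moved stays moved. The work goes in short steps, Python scripts to look and compute and a shell command to move; the robot and the scene stay as the last step left them, time stands still between calls to the robot, and variables do not carry over. Pictures are saved under pics/ and viewed, at most 14 in all, crops included, and the job is handed in when it is done.

```bash
mkdir -p pics; ls
python3 - <<'E'
from bench import arm
import cv2,numpy as np
for n in("scene","top"):
    c=arm.camera(n);cv2.imwrite(f"pics/{n}0.png",c["image"][...,::-1]);np.savez(f"{n}0.npz",**c)
    print(n,c["fx"],c["fy"],c["cx"],c["cy"],c["dist_coeffs"],np.round(c["camera_from_world"],3).tolist())
print(arm.observe())
E
```

```text
pics
scene 376.928150118866 376.928150118866 318.38097525476775 200.47257652940905 [-0.02997996  0.          0.          0.          0.        ] [[0.273, 0.962, 0.005, -0.146], [-0.62, 0.172, 0.765, 0.306], [0.735, -0.212, 0.644, -1.382], [0.0, 0.0, 0.0, 1.0]]
top 394.4495009960693 394.4495009960693 318.0734186349117 198.31288628615698 [-0.04032925  0.          0.          0.          0.        ] [[-0.028, -1.0, -0.01, 0.04], [0.991, -0.029, 0.131, -0.521], [-0.131, -0.006, 0.991, -0.848], [0.0, 0.0, 0.0, 1.0]]
{'time_s': 0.1, 'joint_positions': array([-1.40467845e+00,  1.04656836e-01,  9.65510612e-02,  1.56388227e+00,
        3.95766395e-06,  1.35312439e+00]), 'dq': array([-0.00125625, -0.00215212,  0.00322037,  0.00044315, -0.00049702,
        0.00050312]), 'joint_torque': array([ 6.26369976e-03, -5.58208930e+01,  5.04721105e+01,  1.31128938e-02,
       -2.44792882e-04,  2.96233384e-07]), 'position': array([ 0.22464213, -0.55606808,  0.24759218]), 'ee_rot': array([ 9.81644428e-01,  1.90719327e-01,  1.73360061e-05, -5.95612356e-04]), 'force': array([-0.47640341,  0.16361846,  0.4400806 ]), 'moment': array([-0.00101752,  0.02422368,  0.05227825]), 'gripper_force': 0.0, 'finger_gap': 0.9992557973522184}
```

View pics/scene0.png

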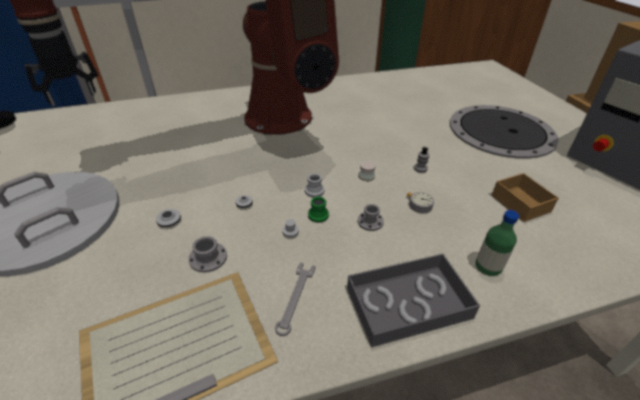

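View pics/top0.png

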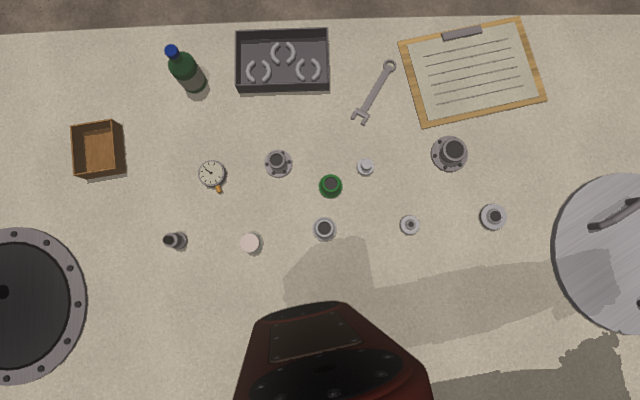

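The top view shows: wide port (449,153), narrow port (278,163), cap (366,168), green look-alike (330,186), reducer (324,229), small ring (410,225), large ring (492,216), coupling (175,240), jar (250,243), gauge (212,173). Possible confusions are the green cone (330,186) with the reducer (324,229), the jar (250,243) with the cap (366,168), and the two rings with each other. I'll check with a crop.

```bash
cat > h.py <<'E'
import numpy as np,cv2
from bench import arm
def cloud(c):
    d=c["depth"];h,w=d.shape;K=np.array([[c["fx"],0,c["cx"]],[0,c["fy"],c["cy"]],[0,0,1]],float)
    v,u=np.mgrid[:h,:w]
    n=cv2.undistortPoints(np.stack([u,v],-1).reshape(-1,1,2).astype(np.float64),K,np.array(c["dist_coeffs"],float)).reshape(h,w,2)
    p=np.stack([n[...,0]*d,-n[...,1]*d,-d],-1)
    M=np.linalg.inv(np.array(c["camera_from_world"]))
    P=p@M[:3,:3].T+M[:3,3]; P[d==0]=np.nan
    return P
def near(P,xy,r,z0,z1):
    m=(np.hypot(P[...,0]-xy[0],P[...,1]-xy[1])<r)&(P[...,2]>z0)&(P[...,2]<z1)
    return P[m]
E
python3 - <<'E'
from h import *
c0=dict(np.load("top0.npz"));c1=dict(np.load("scene0.npz"))
P=cloud(c0);S=cloud(c1)
o=dict(wide=(449,153),narrow=(278,163),green=(330,186),cap=(366,168),reducer=(324,229),small=(410,225),large=(492,216),coupling=(175,240),jar=(250,243),gauge=(212,173))
for n,(u,v) in o.items():
    xy=P[v,u,:2]
    for nm,C in(("T",P),("S",S)):
        a=near(C,xy,.055,-.02,.004);q=near(C,xy,.055,.008,.12)
        zt=np.percentile(q[:,2],97);t=q[q[:,2]>zt-.006]
        (cx,cy),r=cv2.minEnclosingCircle(t[:,:2].astype(np.float32))
        (bx,by),br=cv2.minEnclosingCircle(q[:,:2].astype(np.float32))
        print(n,nm,"bench",np.median(a[:,2]).round(4),"zt",zt.round(4),"top c",np.round([cx,cy,r],4),"n",len(t),"all",np.round([bx,by,br],4),"R",np.hypot(cx,cy).round(3))
im=c0["image"][120:270,150:520,::-1]
cv2.imwrite("pics/crop0.png",cv2.resize(im,None,fx=2.15,fy=2.15,interpolation=cv2.INTER_CUBIC))
E
```

```text
wide T bench -0.0005 zt 0.0462 top c [ 0.6237 -0.2855  0.0283] n 224 all [ 0.6229 -0.2846  0.0433] R 0.686
wide S bench 0.0001 zt 0.0461 top c [ 0.6254 -0.2889  0.0285] n 213 all [ 0.6266 -0.2877  0.0434] R 0.689
narrow T bench -0.0004 zt 0.0459 top c [0.6106 0.116  0.0203] n 127 all [0.6109 0.1157 0.0326] R 0.622
narrow S bench 0.0006 zt 0.046 top c [0.6144 0.1137 0.0204] n 101 all [0.6145 0.1133 0.0334] R 0.625
green T bench -0.0004 zt 0.0511 top c [ 0.5526 -0.0046  0.0199] n 119 all [ 0.5529 -0.0045  0.0275] R 0.553
green S bench 0.0006 zt 0.0511 top c [ 0.5558 -0.0056  0.021 ] n 95 all [ 0.5566 -0.0068  0.0279] R 0.556
cap T bench -0.0006 zt 0.0397 top c [ 0.5962 -0.0873  0.0119] n 84 all [ 0.5961 -0.0868  0.0203] R 0.603
cap S bench 0.0004 zt 0.0398 top c [ 0.5982 -0.0903  0.013 ] n 64 all [ 0.5997 -0.0883  0.0205] R 0.605
reducer T bench -0.0004 zt 0.0511 top c [0.4541 0.0125 0.0198] n 122 all [0.4543 0.0127 0.0275] R 0.454
reducer S bench 0.0005 zt 0.051 top c [0.4562 0.0105 0.0214] n 79 all [0.4578 0.0096 0.0276] R 0.456
small T bench -0.0006 zt 0.0252 top c [ 0.459  -0.1807 
[... 278 characters left out ...]
h -0.0001 zt 0.0256 top c [ 0.4768 -0.3804  0.0215] n 109 all [ 0.4746 -0.3765  0.0322] R 0.61
coupling T bench -0.0003 zt 0.076 top c [0.4359 0.3495 0.0093] n 59 all [0.4361 0.3492 0.0202] R 0.559
coupling S bench 0.0008 zt 0.0762 top c [0.4398 0.3469 0.0094] n 27 all [0.4393 0.3477 0.0211] R 0.56
jar T bench -0.0004 zt 0.0442 top c [0.4272 0.1787 0.0218] n 296 all [0.4268 0.1781 0.0244] R 0.463
jar S bench 0.0007 zt 0.0442 top c [0.4312 0.1767 0.022 ] n 114 all [0.433  0.1752 0.0249] R 0.466
gauge T bench -0.0002 zt 0.027 top c [0.5891 0.2694 0.031 ] n 531 all [0.5812 0.2665 0.0394] R 0.648
gauge S bench 0.0008 zt 0.0275 top c [0.5896 0.2672 0.0329] n 291 all [0.5853 0.2614 0.0404] R 0.647
```

View pics/crop0.png

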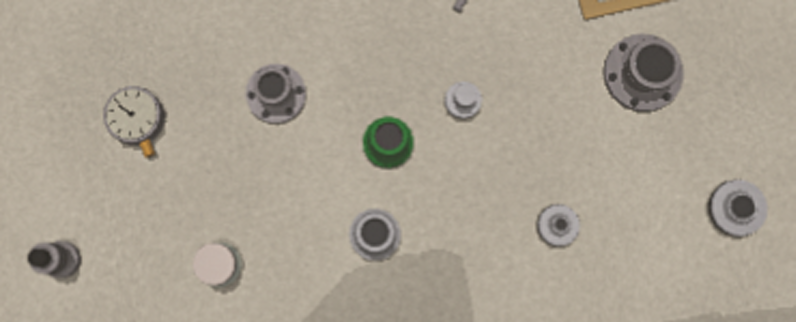

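The crop confirms the choice: bare-metal reducer at crop (375,235), green copy at (388,140), cap with a knob at (463,100), jar with a plain white lid at (215,265), small ring (558,225), large ring (738,208). Sizes and heights agree with the descriptions. Large ring first.

```bash
python3 -m creep '[{"grip":8.5,"offset":[2.48,1.82,0],"spin":0.1187},{"grip":8.5,"offset":[2.48,1.82,0],"spin":0.1187},{"grip":8.5,"offset":[2.48,1.82,0],"spin":0.1187},{"grip":8.5,"offset":[2.48,1.82,0],"spin":0.1187},{"grip":8.5,"offset":[2.48,1.82,0],"spin":0.1187},{"grip":8.5,"offset":[2.48,1.82,0],"spin":0.1187},{"grip":8.5,"offset":[2.48,1.82,0],"spin":0.1187},{"grip":8.5,"offset":[2.48,1.82,0],"spin":0.1187},{"grip":8.5,"offset":[2.48,1.82,0],"spin":0.1187},{"grip":8.5,"offset":[2.48,1.82,0],"spin":0.1187},{"grip":8.5,"offset":[0,0,-2],"spin":0},{"grip":8.5,"offset":[0,0,0],"spin":0}]'
```

```text
time_s: 1.1
position: [0.4731, -0.3723, 0.2249]
ee_rot: [0.706, 0.708, 0.0, -0.002]
force: [-0.5, -0.7, -0.7]
finger_gap: 0.995
gripper_force: 0.0
```

```bash
python3 -m creep '[{"grip":8.5,"offset":[0,-0.2,-3],"spin":0},{"grip":8.5,"offset":[0,0,-3],"spin":0},{"grip":8.5,"offset":[0,0,-3],"spin":0},{"grip":8.5,"offset":[0,0,-3],"spin":0},{"grip":8.5,"offset":[0,0,-3],"spin":0},{"grip":8.5,"offset":[0,0,-2],"spin":0},{"grip":8.5,"offset":[0,0,0],"spin":0},{"grip":8.5,"offset":[0,0,0],"spin":0}]'
python3 - <<'E'
from h import *
for n in("scene","top"):
    c=arm.camera(n);np.savez(f"{n}1.npz",**c)
    P=cloud(c);p=arm.observe()["position"]
    q=near(P,p[:2],.09,p[2]-.012,p[2]+.02)
    for s in(-1,1):
        k=q[(q[:,0]-p[0])*s>.03]
        if len(k):print(n,s,len(k),k.min(0).round(4),k.max(0).round(4),np.median(k,0).round(4))
    u=[np.argwhere(np.hypot(P[...,0]-p[0],P[...,1]-p[1])<.1)]
    i=c["image"]; a=u[0];y0,x0=a.min(0);y1,x1=a.max(0);print(n,y0,y1,x0,x1)
    cv2.imwrite(f"pics/{n}1.png",cv2.resize(i[max(0,y0-20):y1+20,max(0,x0-20):x1+20,::-1],(480,480*(y1-y0+40)//(x1-x0+40)),interpolation=cv2.INTER_CUBIC))
print(p)
E
```

```text
time_s: 1.77
position: [0.4715, -0.3762, 0.0578]
ee_rot: [0.708, 0.707, 0.0, -0.001]
force: [0.1, 0.1, 0.7]
finger_gap: 0.995
gripper_force: 0.0
scene -1 35 [ 0.4237 -0.3859  0.0555] [ 0.4321 -0.3659  0.0789] [ 0.4296 -0.3704  0.0674]
scene 1 75 [ 0.5148 -0.388   0.0532] [ 0.5313 -0.3662  0.0794] [ 0.5255 -0.3751  0.0682]
scene 0 250 53 209
top -1 28 [ 0.4178 -0.3711  0.0564] [ 0.4305 -0.3643  0.0785] [ 0.4245 -0.3665  0.0688]
top 1 38 [ 0.5138 -0.3822  0.0547] [ 0.5279 -0.3639  0.08  ] [ 0.5169 -0.3686  0.0703]
top 134 259 450 639
[ 0.47302067 -0.37755562  0.06041083]
```

View pics/scene1.png

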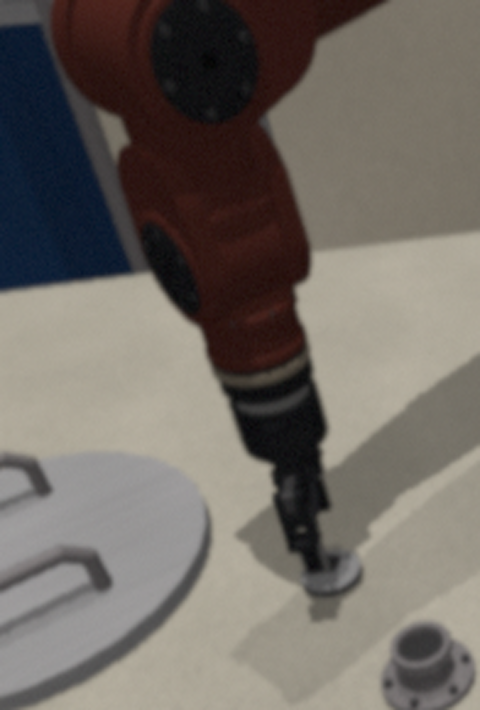

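The scene crop shows the gripper straddling the large ring at (330,572), with the wide port at (428,665). Finger and ring coordinates agree in both cameras to about 1 mm, so I'll descend and grip.

```bash
python3 -m creep '[{"grip":8,"offset":[0,0,-1.5],"spin":0},{"grip":8,"offset":[0,0,-1.5],"spin":0},{"grip":8,"offset":[0,0,-0.9],"spin":0},{"grip":8,"offset":[0,0,0],"spin":0},{"grip":5,"offset":[0,0,0],"spin":0},{"grip":5,"offset":[0,0,0],"spin":0},{"grip":5,"offset":[0,0,0],"spin":0},{"grip":5,"offset":[0,0,0],"spin":0},{"grip":5,"offset":[0,0,0],"spin":0},{"grip":5,"offset":[0,0,0],"spin":0}]'
```

```text
time_s: 2.7
position: [0.4735, -0.3774, 0.0215]
ee_rot: [0.707, 0.707, -0.0, 0.001]
force: [-1.8, -0.6, 6.2]
finger_gap: 0.658
gripper_force: 63.5
```

```bash
python3 -m creep '[{"grip":5,"offset":[0,0,0],"spin":0},{"grip":5,"offset":[0,0,0],"spin":0},{"grip":5,"offset":[0,0,0],"spin":0},{"grip":5,"offset":[0,0,0],"spin":0}]'
```

```text
time_s: 3.03
position: [0.4735, -0.3774, 0.0215]
ee_rot: [0.707, 0.707, -0.0, 0.001]
force: [-1.3, 1.3, 6.4]
finger_gap: 0.657
gripper_force: 63.5
```

```bash
python3 -m creep '[{"grip":5,"offset":[0,0,2.5],"spin":0},{"grip":5,"offset":[0,0,3],"spin":0},{"grip":5,"offset":[0,0,2.5],"spin":0},{"grip":5,"offset":[2.5,1.5,0],"spin":0},{"grip":5,"offset":[2.5,1.5,0],"spin":0},{"grip":5,"offset":[2.5,1.5,0],"spin":0},{"grip":5,"offset":[2.5,1.5,0],"spin":0},{"grip":5,"offset":[2.5,1.4,0],"spin":0},{"grip":5,"offset":[2.7,1.4,0],"spin":0},{"grip":5,"offset":[0,0,0],"spin":0},{"grip":5,"offset":[0,0,0],"spin":0}]'
python3 - <<'E'
from h import *
p=arm.observe()["position"];print(p)
for n in("scene","top"):
    c=arm.camera(n)
    P=cloud(c)
    for nm,a in(("port",(.03,.047)),("baseonly",(.004,.012)),("ring",(.078,.11))):
        q=near(P,(.6246,-.287),.06,*a)
        if nm=="ring": q=q[np.abs(q[:,0]-p[0])<.024]
        if len(q)>4:
            e=cv2.minEnclosingCircle(q[:,:2].astype(np.float32));print(n,nm,len(q),np.round([*e[0],e[1]],4),q.min(0).round(3),q.max(0).round(3))
    i=c["image"]; v,u=np.argwhere(np.hypot(P[...,0]-p[0],P[...,1]-p[1])+np.abs(P[...,2]-.06)<.06).mean(0).astype(int);print(u,v)
    cv2.imwrite(f"pics/{n}2.png",cv2.resize(i[v-50:v+50,u-60:u+60,::-1],None,fx=5,fy=5,interpolation=cv2.INTER_CUBIC))
E
```

```text
time_s: 3.95
position: [0.6259, -0.2875, 0.0998]
ee_rot: [0.706, 0.708, 0.0, 0.0]
force: [-0.9, -0.0, 0.3]
finger_gap: 0.657
gripper_force: 64.1
[ 0.62588329 -0.28746384  0.09979802]
scene port 345 [ 0.6264 -0.2892  0.0278] [ 0.604 -0.315  0.03 ] [ 0.654 -0.262  0.047]
scene baseonly 493 [ 0.6248 -0.2892  0.0444] [ 0.59  -0.332  0.004] [ 0.669 -0.246  0.012]
scene ring 208 [ 0.6277 -0.287   0.0306] [ 0.603 -0.318  0.084] [ 0.65  -0.257  0.104]
205 244
top port 152 [ 0.6201 -0.2753  0.0255] [ 0.596 -0.293  0.032] [ 0.644 -0.258  0.047]
top baseonly 340 [ 0.6239 -0.2771  0.0414] [ 0.583 -0.292  0.004] [ 0.665 -0.242  0.012]
top ring 390 [ 0.6262 -0.2807  0.0289] [ 0.602 -0.301  0.085] [ 0.65  -0.254  0.105]
455 144
```

View pics/scene2.png

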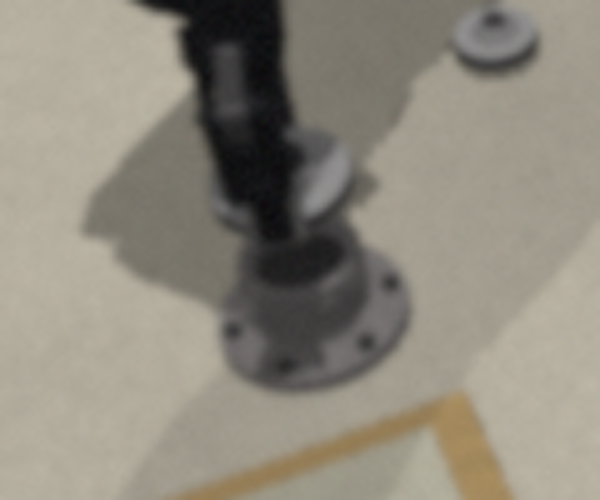

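The ring at (285,190) is held level above the wide port recess at (300,260). It needs about 1 mm in −y; now lower it.

```bash
python3 -m creep '[{"grip":5,"offset":[0,-0.1,-1.5],"spin":0},{"grip":5,"offset":[0,0,-1.2],"spin":0},{"grip":5,"offset":[0,0,-0.5],"spin":0},{"grip":5,"offset":[0,0,-0.3],"spin":0},{"grip":5,"offset":[0,0,-0.3],"spin":0},{"grip":5,"offset":[0,0,-0.3],"spin":0},{"grip":5,"offset":[0,0,0],"spin":0},{"grip":5,"offset":[0,0,0],"spin":0}]'
```

```text
time_s: 4.72
position: [0.6249, -0.2898, 0.0596]
ee_rot: [0.707, 0.707, -0.0, 0.001]
force: [-3.7, -0.1, 6.1]
finger_gap: 0.66
gripper_force: 64.6
```

```bash
python3 -m creep '[{"grip":8,"offset":[0,0,0],"spin":0},{"grip":8,"offset":[0,0,0],"spin":0},{"grip":8,"offset":[0,0,0],"spin":0},{"grip":8,"offset":[0,0,0],"spin":0},{"grip":8,"offset":[0,0,0.5],"spin":0},{"grip":8,"offset":[0,0,3],"spin":0},{"grip":8,"offset":[0,0,4],"spin":0},{"grip":8,"offset":[0,0,4],"spin":0},{"grip":8,"offset":[-2,3.5,0],"spin":0},{"grip":8,"offset":[-2,3.5,0],"spin":0},{"grip":8,"offset":[-2,3.5,0],"spin":0},{"grip":8,"offset":[-2,3.5,0],"spin":0}]'
python3 - <<'E'
from h import *
print(arm.observe()["position"])
for n in("scene","top"):
    P=cloud(arm.camera(n))
    for nm,xy,r,a in(("ring",(.6246,-.287),.05,(.05,.085)),("bossTop",(.6246,-.287),.05,(.058,.085)),("red",(.4555,.0115),.04,(.008,.08)),("redtop",(.4555,.0115),.04,(.044,.08))):
        q=near(P,xy,r,*a)
        if len(q)>4:
            e=cv2.minEnclosingCircle(q[:,:2].astype(np.float32));print(n,nm,len(q),np.round([*e[0],e[1]],4),q.min(0).round(3),q.max(0).round(3))
E
```

```text
time_s: 5.72
position: [0.5439, -0.1482, 0.1737]
ee_rot: [0.707, 0.707, 0.0, 0.0]
force: [-0.2, 0.1, 1.5]
finger_gap: 0.941
gripper_force: 0.0
[ 0.54387719 -0.14823561  0.17374195]
scene ring 476 [ 0.6258 -0.2896  0.0313] [ 0.595 -0.32   0.05 ] [ 0.657 -0.259  0.065]
scene bossTop 141 [ 0.6269 -0.2887  0.0174] [ 0.612 -0.305  0.058] [ 0.644 -0.273  0.065]
scene red 340 [0.4575 0.0093 0.0281] [ 0.435 -0.016  0.008] [0.485 0.037 0.052]
scene redtop 87 [0.4566 0.0107 0.0212] [ 0.436 -0.009  0.044] [0.478 0.029 0.052]
top red 454 [0.4541 0.0126 0.0275] [ 0.429 -0.014  0.008] [0.481 0.039 0.053]
top redtop 125 [0.4543 0.0127 0.0197] [ 0.436 -0.006  0.044] [0.474 0.031 0.053]
```

```bash
python3 -m creep '[{"grip":7,"offset":[-1.8,3.2,0],"spin":0},{"grip":7,"offset":[-1.8,3.2,0],"spin":0},{"grip":7,"offset":[-1.8,3.2,0],"spin":0},{"grip":7,"offset":[-1.8,3.2,0],"spin":0},{"grip":7,"offset":[-1.7,3.2,0],"spin":0},{"grip":7,"offset":[0,0,-3],"spin":0},{"grip":7,"offset":[0,0,-3],"spin":0},{"grip":7,"offset":[0,0,-1],"spin":0},{"grip":7,"offset":[0,0,0],"spin":0},{"grip":7,"offset":[0,0,0],"spin":0}]'
```

```text
time_s: 6.65
position: [0.4559, 0.0103, 0.1041]
ee_rot: [0.707, 0.707, -0.0, -0.0]
force: [-0.2, -0.4, 0.5]
finger_gap: 0.817
gripper_force: 0.0
```

```bash
python3 -m creep '[{"grip":7,"offset":[0,0.1,-2],"spin":0},{"grip":7,"offset":[0,0,-2],"spin":0},{"grip":7,"offset":[0,0,-1.4],"spin":0},{"grip":7,"offset":[0,0,0],"spin":0},{"grip":3,"offset":[0,0,0],"spin":0},{"grip":3,"offset":[0,0,0],"spin":0},{"grip":3,"offset":[0,0,0],"spin":0},{"grip":3,"offset":[0,0,0],"spin":0},{"grip":3,"offset":[0,0,0],"spin":0},{"grip":3,"offset":[0,0,0],"spin":0},{"grip":3,"offset":[0,0,0],"spin":0}]'
```

```text
time_s: 7.57
position: [0.4572, 0.0111, 0.0518]
ee_rot: [0.707, 0.707, 0.001, 0.002]
force: [-2.2, -0.5, 8.0]
finger_gap: 0.439
gripper_force: 59.9
```

```bash
python3 -m creep '[{"grip":3,"offset":[0,0,3],"spin":0},{"grip":3,"offset":[0,0,3],"spin":0},{"grip":3,"offset":[0,0,3],"spin":0},{"grip":3,"offset":[1.9,-3.3,0],"spin":0},{"grip":3,"offset":[1.9,-3.3,0],"spin":0},{"grip":3,"offset":[1.9,-3.3,0],"spin":0},{"grip":3,"offset":[1.9,-3.3,0],"spin":0},{"grip":3,"offset":[1.9,-3.3,0],"spin":0},{"grip":3,"offset":[1.9,-3.3,0],"spin":0},{"grip":3,"offset":[1.9,-3.3,0],"spin":0},{"grip":3,"offset":[1.9,-3.3,0],"spin":0},{"grip":3,"offset":[1.7,-3.4,0],"spin":0}]' && python3 -m creep '[{"grip":3,"offset":[0,0,0],"spin":0},{"grip":3,"offset":[0,0,0],"spin":0}]'
python3 - <<'E'
from h import *
p=arm.observe()["position"];print(p)
for n in("scene","top"):
    c=arm.camera(n);P=cloud(c)
    for nm,a in(("ring",(.05,.066)),("redbottom",(.088,.105)),("red",(.088,.145))):
        q=near(P,(.625,-.288),.06,*a)
        if nm!="ring": q=q[np.abs(q[:,0]-p[0])<.03]
        if len(q)>4:
            e=cv2.minEnclosingCircle(q[:,:2].astype(np.float32));print(n,nm,len(q),np.round([*e[0],e[1]],4),q.min(0).round(3),q.max(0).round(3))
    if n=="scene":cv2.imwrite(f"pics/{n}3.png",cv2.resize(c["image"][180:290,140:270,::-1],None,fx=5,fy=5,interpolation=cv2.INTER_CUBIC))
E
```

```text
time_s: 8.57
position: [0.6258, -0.2883, 0.1403]
ee_rot: [0.707, 0.707, 0.0, 0.001]
force: [1.5, -0.4, -0.4]
finger_gap: 0.439
gripper_force: 61.5
time_s: 8.73
position: [0.6248, -0.2883, 0.1386]
ee_rot: [0.708, 0.706, -0.0, -0.001]
force: [-0.1, 0.4, -2.4]
finger_gap: 0.435
gripper_force: 61.6
[ 0.62479013 -0.28830766  0.13855109]
scene ring 370 [ 0.6276 -0.2894  0.0306] [ 0.608 -0.32   0.05 ] [ 0.657 -0.259  0.064]
scene redbottom 247 [ 0.6265 -0.2885  0.0283] [ 0.607 -0.316  0.088] [ 0.654 -0.262  0.105]
scene red 497 [ 0.6269 -0.2887  0.0287] [ 0.6   -0.316  0.088] [ 0.654 -0.262  0.144]
top ring 194 [ 0.6229 -0.2788  0.0294] [ 0.594 -0.299  0.05 ] [ 0.652 -0.256  0.059]
top redbottom 170 [ 0.624  -0.2804  0.0272] [ 0.597 -0.289  0.089] [ 0.651 -0.257  0.105]
top red 515 [ 0.6256 -0.2811  0.0288] [ 0.597 -0.297  0.089] [ 0.654 -0.257  0.145]
```

View pics/scene3.png

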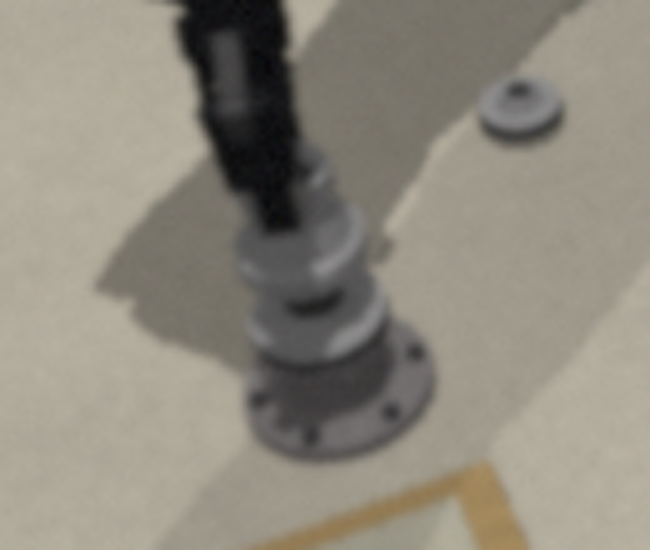

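The ring is seated at (318,325), and the reducer at (300,250) hangs upright above it, centred within 1 mm.

```bash
python3 -m creep '[{"grip":3,"offset":[0,0,-1.5],"spin":0},{"grip":3,"offset":[0,0,-0.7],"spin":0},{"grip":3,"offset":[0,0,-0.4],"spin":0},{"grip":3,"offset":[0,0,-0.3],"spin":0},{"grip":3,"offset":[0,0,-0.3],"spin":0},{"grip":3,"offset":[0,0,-0.2],"spin":0},{"grip":3,"offset":[0,0,0],"spin":0},{"grip":3,"offset":[0,0,0],"spin":0}]'
```

```text
time_s: 9.5
position: [0.6249, -0.2865, 0.1069]
ee_rot: [0.707, 0.707, 0.0, 0.001]
force: [-2.5, 1.4, 5.6]
finger_gap: 0.438
gripper_force: 62.2
```

```bash
python3 -m creep '[{"grip":8,"offset":[0,0,0],"spin":0},{"grip":8,"offset":[0,0,0],"spin":0},{"grip":8,"offset":[0,0,0],"spin":0},{"grip":8,"offset":[0,0,0],"spin":0},{"grip":8,"offset":[0,0,0.5],"spin":0},{"grip":8,"offset":[0,0,3],"spin":0},{"grip":8,"offset":[0,0,2.5],"spin":0},{"grip":8,"offset":[-3.3,2.1,0],"spin":0},{"grip":8,"offset":[-3.3,2.1,0],"spin":0},{"grip":8,"offset":[-3.3,2.1,0],"spin":0},{"grip":8,"offset":[-3.3,2.1,0],"spin":0},{"grip":8,"offset":[-3.2,2.1,0],"spin":0}]' && python3 -m creep '[{"grip":7,"offset":[0,0,-4],"spin":0},{"grip":7,"offset":[0,0,-4],"spin":0},{"grip":7,"offset":[0,0,-2],"spin":0},{"grip":7,"offset":[0,0,0],"spin":0},{"grip":7,"offset":[0,0,0],"spin":0}]'
python3 - <<'E'
from h import *
p=arm.observe()["position"];print(p)
for n in("scene","top"):
    c=arm.camera(n);P=cloud(c)
    for nm,xy,r,a in(("red",(.625,-.288),.04,(.05,.12)),("redtop",(.625,-.288),.04,(.1,.12)),("small",(.460,-.182),.035,(.006,.03))):
        q=near(P,xy,r,*a)
        if len(q)>4:
            e=cv2.minEnclosingCircle(q[:,:2].astype(np.float32));print(n,nm,len(q),np.round([*e[0],e[1]],4),q.min(0).round(3),q.max(0).round(3))
    if n=="scene":cv2.imwrite(f"pics/{n}4.png",cv2.resize(c["image"][160:290,140:300,::-1],None,fx=4,fy=4,interpolation=cv2.INTER_CUBIC))
E
```

```text
time_s: 10.5
position: [0.4592, -0.1804, 0.1653]
ee_rot: [0.707, 0.707, 0.0, 0.0]
force: [-0.2, 1.0, 1.4]
finger_gap: 0.933
gripper_force: 0.0
time_s: 10.92
position: [0.4602, -0.181, 0.0654]
ee_rot: [0.707, 0.707, -0.0, -0.001]
force: [0.1, -0.6, 0.6]
finger_gap: 0.822
gripper_force: 0.0
[ 0.46022009 -0.18104419  0.06537817]
scene red 746 [ 0.6274 -0.2897  0.0303] [ 0.606 -0.32   0.05 ] [ 0.658 -0.259  0.107]
scene redtop 141 [ 0.6266 -0.2875  0.0206] [ 0.606 -0.307  0.1  ] [ 0.647 -0.268  0.107]
scene small 153 [ 0.4618 -0.1836  0.023 ] [ 0.441 -0.205  0.008] [ 0.484 -0.162  0.026]
top red 633 [ 0.6234 -0.2825  0.0298] [ 0.594 -0.311  0.05 ] [ 0.652 -0.255  0.108]
top redtop 141 [ 0.624  -0.2841  0.0204] [ 0.604 -0.301  0.1  ] [ 0.643 -0.264  0.108]
top small 186 [ 0.4582 -0.179   0.022 ] [ 0.437 -0.187  0.008] [ 0.48  -0.157  0.027]
```

View pics/scene4.png

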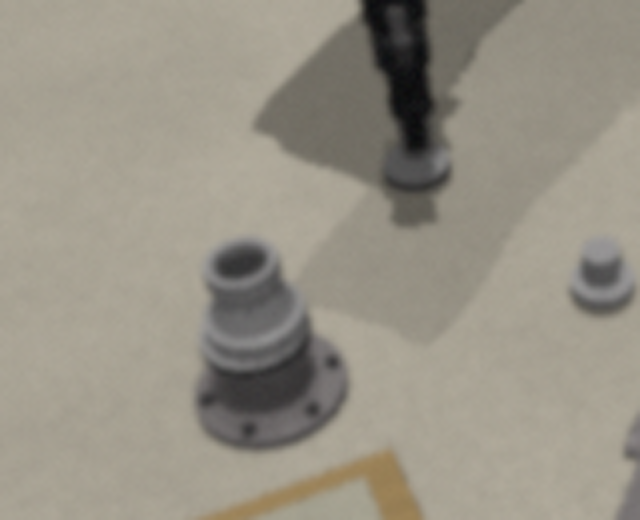

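The reducer is seated upright on the ring at (243,265), and the gripper stands over the small ring at (417,165).

```bash
python3 -m creep '[{"grip":7,"offset":[0,0,-2],"spin":0},{"grip":7,"offset":[0,0,-1.5],"spin":0},{"grip":7,"offset":[0,0,-0.8],"spin":0},{"grip":7,"offset":[0,0,0],"spin":0},{"grip":3,"offset":[0,0,0],"spin":0},{"grip":3,"offset":[0,0,0],"spin":0},{"grip":3,"offset":[0,0,0],"spin":0},{"grip":3,"offset":[0,0,0],"spin":0},{"grip":3,"offset":[0,0,0],"spin":0},{"grip":3,"offset":[0,0,0],"spin":0},{"grip":3,"offset":[0,0,0],"spin":0}]'
```

```text
time_s: 11.93
position: [0.4617, -0.1821, 0.0243]
ee_rot: [0.707, 0.707, 0.0, 0.001]
force: [-1.5, 1.4, 7.2]
finger_gap: 0.465
gripper_force: 59.6
```

```bash
python3 -m creep '[{"grip":3,"offset":[0,0,3],"spin":0},{"grip":3,"offset":[0,0,4],"spin":0},{"grip":3,"offset":[0,0,4],"spin":0},{"grip":3,"offset":[0,0,2.5],"spin":0},{"grip":3,"offset":[3.3,-2.1,0],"spin":0},{"grip":3,"offset":[3.3,-2.1,0],"spin":0},{"grip":3,"offset":[3.3,-2.1,0],"spin":0},{"grip":3,"offset":[3.3,-2.1,0],"spin":0},{"grip":3,"offset":[3.3,-2.1,0],"spin":0},{"grip":3,"offset":[0,0,0],"spin":0},{"grip":3,"offset":[0,0,0],"spin":0},{"grip":3,"offset":[0,0,0],"spin":0}]'
python3 - <<'E'
from h import *
p=arm.observe()["position"];print(p)
for n in("scene","top"):
    c=arm.camera(n);P=cloud(c)
    for nm,a in(("redtop",(.095,.11)),("small",(.132,.165))):
        q=near(P,(.625,-.288),.05,*a)
        if nm=="small": q=q[np.abs(q[:,0]-p[0])<.021]
        if len(q)>4:
            e=cv2.minEnclosingCircle(q[:,:2].astype(np.float32));print(n,nm,len(q),np.round([*e[0],e[1]],4),q.min(0).round(3),q.max(0).round(3))
E
```

```text
time_s: 12.93
position: [0.6256, -0.2862, 0.1576]
ee_rot: [0.707, 0.707, 0.0, -0.0]
force: [0.6, -0.3, 0.3]
finger_gap: 0.469
gripper_force: 60.7
[ 0.62556641 -0.28624923  0.15757444]
scene redtop 248 [ 0.6274 -0.2876  0.0206] [ 0.608 -0.307  0.095] [ 0.648 -0.268  0.107]
scene small 119 [ 0.6262 -0.2888  0.0234] [ 0.605 -0.311  0.139] [ 0.646 -0.266  0.164]
top redtop 137 [ 0.6238 -0.2833  0.0197] [ 0.605 -0.293  0.095] [ 0.642 -0.264  0.107]
top small 291 [ 0.6254 -0.2846  0.0231] [ 0.605 -0.299  0.141] [ 0.646 -0.263  0.165]
```

```bash
python3 -m creep '[{"grip":3,"offset":[0,0.1,-1.5],"spin":0},{"grip":3,"offset":[0,0,-0.9],"spin":0},{"grip":3,"offset":[0,0,-0.4],"spin":0},{"grip":3,"offset":[0,0,-0.3],"spin":0},{"grip":3,"offset":[0,0,-0.3],"spin":0},{"grip":3,"offset":[0,0,-0.2],"spin":0},{"grip":3,"offset":[0,0,0],"spin":0},{"grip":3,"offset":[0,0,0],"spin":0}]'
```

```text
time_s: 13.7
position: [0.626, -0.2856, 0.1225]
ee_rot: [0.707, 0.707, 0.0, 0.001]
force: [-1.5, 0.7, 5.3]
finger_gap: 0.469
gripper_force: 61.2
```

```bash
python3 -m creep '[{"grip":8,"offset":[0,0,0],"spin":0},{"grip":8,"offset":[0,0,0],"spin":0},{"grip":8,"offset":[0,0,0],"spin":0},{"grip":8,"offset":[0,0,0],"spin":0},{"grip":8,"offset":[0,0,0.5],"spin":0},{"grip":8,"offset":[0,0,3],"spin":0},{"grip":8,"offset":[0,0,3],"spin":0},{"grip":8,"offset":[-1,3.5,0],"spin":0},{"grip":8,"offset":[-1,3.5,0],"spin":0},{"grip":8,"offset":[-1,3.5,0],"spin":0},{"grip":8,"offset":[-1,3.5,0],"spin":0},{"grip":8,"offset":[-1,3.5,0],"spin":0}]' && python3 -m creep '[{"grip":7,"offset":[-1,3.5,0],"spin":0},{"grip":7,"offset":[-1,3.5,0],"spin":0},{"grip":7,"offset":[-1,3.5,0],"spin":0},{"grip":7,"offset":[-1,3.5,0],"spin":0},{"grip":7,"offset":[-1,3.5,0],"spin":0},{"grip":7,"offset":[-1,3.5,0],"spin":0},{"grip":7,"offset":[-1,3.5,0],"spin":0},{"grip":7,"offset":[-1,3.5,0],"spin":0},{"grip":7,"offset":[-1,3.5,0],"spin":0},{"grip":7,"offset":[-1,3.5,0],"spin":0},{"grip":7,"offset":[-1.3,3.5,0],"spin":0},{"grip":7,"offset":[-1.4,3.5,0],"spin":0}]' && python3 -m creep '[{"grip":7,"offset":[-1,3.8,0],"spin":0},{"grip":7,"offset":[0,0,-1],"spin":0},{"grip":7,"offset":[0,0,-2],"spin":0},{"grip":7,"offset":[0,0,-1],"spin":0},{"grip":7,"offset":[0,0,0],"spin":0},{"grip":7,"offset":[0,0,0],"spin":0}]'
python3 - <<'E'
from h import *
p=arm.observe()["position"];print(p)
for n in("scene","top"):
    c=arm.camera(n);P=cloud(c)
    for nm,xy,r,a in(("collar",(.625,-.288),.04,(.105,.12)),("sboss",(.625,-.288),.04,(.118,.13)),("coup",(.438,.348),.03,(.006,.08))):
        q=near(P,xy,r,*a)
        if len(q)>4:
            e=cv2.minEnclosingCircle(q[:,:2].astype(np.float32));print(n,nm,len(q),np.round([*e[0],e[1]],4),q.min(0).round(3),q.max(0).round(3))
    if n=="scene":
        cv2.imwrite(f"pics/{n}5.png",np.vstack([cv2.resize(c["image"][200:290,140:280,::-1],None,fx=4,fy=3),cv2.resize(c["image"][100:200,350:490,::-1],None,fx=4,fy=3)]))
E
```

```text
time_s: 14.7
position: [0.575, -0.109, 0.1867]
ee_rot: [0.707, 0.707, 0.0, 0.0]
force: [0.3, 0.7, 0.5]
finger_gap: 0.936
gripper_force: 0.0
time_s: 15.7
position: [0.448, 0.3113, 0.1869]
ee_rot: [0.707, 0.707, 0.0, 0.0]
force: [0.5, -0.2, 0.9]
finger_gap: 0.821
gripper_force: 0.0
time_s: 16.2
position: [0.4385, 0.3471, 0.1462]
ee_rot: [0.707, 0.707, -0.001, -0.0]
force: [0.0, 1.2, 0.1]
finger_gap: 0.821
gripper_force: 0.0
[0.43848697 0.34708404 0.14618894]
scene collar 255 [ 0.6276 -0.2884  0.0236] [ 0.605 -0.31   0.105] [ 0.65  -0.266  0.12 ]
scene sboss 64 [ 0.6289 -0.2874  0.0108] [ 0.618 -0.298  0.118] [ 0.638 -0.279  0.124]
scene coup 268 [0.4405 0.3476 0.0215] [0.421 0.327 0.006] [0.461 0.367 0.078]
top collar 296 [ 0.625  -0.284   0.0224] [ 0.603 -0.305  0.106] [ 0.646 -0.262  0.12 ]
top sboss 76 [ 0.6207 -0.2825  0.015 ] [ 0.606 -0.293  0.118] [ 0.635 -0.268  0.126]
top coup 321 [0.4365 0.3494 0.0201] [0.417 0.329 0.006] [0.456 0.362 0.078]
```

View pics/scene5.png

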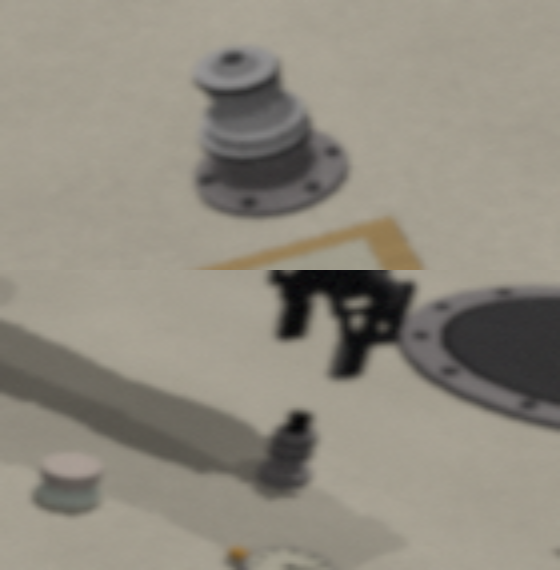

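The small ring sits level on the reducer at (233,65). The open gripper is centred over the coupling at (288,450).

```bash
python3 -m creep '[{"grip":7,"offset":[0,0.1,-3],"spin":0},{"grip":7,"offset":[0,0,-3],"spin":0},{"grip":7,"offset":[0,0,-2.5],"spin":0},{"grip":7,"offset":[0,0,-1.9],"spin":0},{"grip":7,"offset":[0,0,0],"spin":0},{"grip":2,"offset":[0,0,0],"spin":0},{"grip":2,"offset":[0,0,0],"spin":0},{"grip":2,"offset":[0,0,0],"spin":0},{"grip":2,"offset":[0,0,0],"spin":0},{"grip":2,"offset":[0,0,0],"spin":0},{"grip":2,"offset":[0,0,0],"spin":0},{"grip":2,"offset":[0,0,0],"spin":0}]'
```

```text
time_s: 17.3
position: [0.4402, 0.3493, 0.0449]
ee_rot: [0.707, 0.707, 0.002, 0.001]
force: [-0.1, -1.7, 6.5]
finger_gap: 0.356
gripper_force: 59.5
```

```bash
python3 -m creep '[{"grip":2,"offset":[0,0,3],"spin":0},{"grip":2,"offset":[0,0,4],"spin":0},{"grip":2,"offset":[0,0,4],"spin":0},{"grip":2,"offset":[0,0,3],"spin":0},{"grip":2,"offset":[0,0,1.5],"spin":0},{"grip":2,"offset":[1,-3.5,0],"spin":0},{"grip":2,"offset":[1,-3.5,0],"spin":0},{"grip":2,"offset":[1,-3.5,0],"spin":0},{"grip":2,"offset":[1,-3.5,0],"spin":0},{"grip":2,"offset":[1,-3.5,0],"spin":0},{"grip":2,"offset":[1,-3.5,0],"spin":0},{"grip":2,"offset":[1,-3.5,0],"spin":0}]' && python3 -m creep '[{"grip":2,"offset":[1,-3.5,0],"spin":0},{"grip":2,"offset":[1,-3.5,0],"spin":0},{"grip":2,"offset":[1,-3.5,0],"spin":0},{"grip":2,"offset":[1,-3.5,0],"spin":0},{"grip":2,"offset":[1,-3.5,0],"spin":0},{"grip":2,"offset":[1,-3.5,0],"spin":0},{"grip":2,"offset":[1,-3.5,0],"spin":0},{"grip":2,"offset":[1.2,-3.5,0],"spin":0},{"grip":2,"offset":[1.2,-3.5,0],"spin":0},{"grip":2,"offset":[1.3,-3.5,0],"spin":0},{"grip":2,"offset":[1,-3.9,0],"spin":0},{"grip":2,"offset":[0,0,0],"spin":0}]' && python3 -m creep '[{"grip":2,"offset":[0,0,0],"spin":0},{"grip":2,"offset":[0,0,0],"spin":0},{"grip":2,"offset":[0,0,0],"spin":0}]'
python3 - <<'E'
from h import *
p=arm.observe()["position"];print(p)
for n in("scene","top"):
    c=arm.camera(n);P=cloud(c)
    for nm,a in(("collar",(.105,.12)),("coup",(.152,.19)),("coupbot",(.152,.168))):
        q=near(P,(.625,-.288),.05,*a)
        if nm!="collar": q=q[np.abs(q[:,0]-p[0])<.022]
        if len(q)>4:
            e=cv2.minEnclosingCircle(q[:,:2].astype(np.float32));print(n,nm,len(q),np.round([*e[0],e[1]],4),q.min(0).round(3),q.max(0).round(3))
    if n=="scene":cv2.imwrite(f"pics/{n}6.png",cv2.resize(c["image"][150:280,140:280,::-1],None,fx=4,fy=4,interpolation=cv2.INTER_CUBIC))
E
```

```text
time_s: 18.3
position: [0.5091, 0.1019, 0.1985]
ee_rot: [0.707, 0.707, 0.001, 0.001]
force: [0.7, 0.5, -2.2]
finger_gap: 0.354
gripper_force: 60.3
time_s: 19.3
position: [0.6258, -0.2923, 0.1955]
ee_rot: [0.709, 0.705, -0.001, 0.0]
force: [0.3, -0.7, -3.0]
finger_gap: 0.351
gripper_force: 60.4
time_s: 19.55
position: [0.6258, -0.2845, 0.1982]
ee_rot: [0.707, 0.707, 0.0, 0.0]
force: [0.7, 0.8, -3.1]
finger_gap: 0.355
gripper_force: 60.4
[ 0.62580502 -0.28449575  0.1982491 ]
scene collar 253 [ 0.6271 -0.2882  0.0238] [ 0.603 -0.31   0.105] [ 0.651 -0.266  0.12 ]
scene coup 244 [ 0.6287 -0.2867  0.0209] [ 0.614 -0.308  0.153] [ 0.648 -0.268  0.189]
scene coupbot 189 [ 0.6269 -0.2874  0.0204] [ 0.614 -0.308  0.153] [ 0.647 -0.268  0.168]
top collar 211 [ 0.6248 -0.2839  0.0221] [ 0.603 -0.301  0.106] [ 0.646 -0.262  0.12 ]
top coup 170 [ 0.6255 -0.2763  0.0217] [ 0.604 -0.285  0.153] [ 0.646 -0.265  0.19 ]
top coupbot 120 [ 0.6252 -0.2815  0.0199] [ 0.606 -0.285  0.153] [ 0.645 -0.265  0.168]
```

View pics/scene6.png

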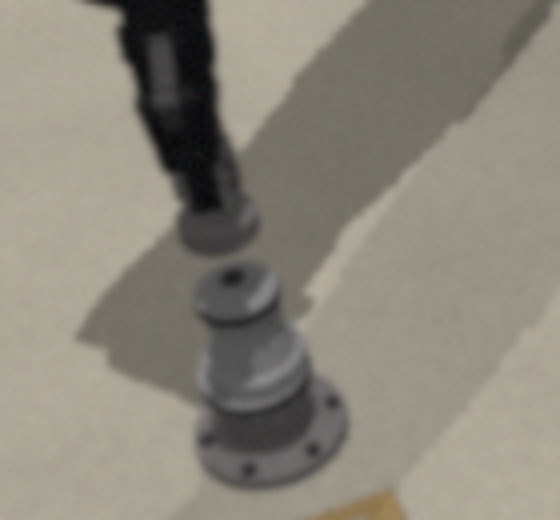

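The coupling at (218,225) hangs upright over the small ring boss at (233,275), aligned within 1 mm.

```bash
python3 -m creep '[{"grip":2,"offset":[0,0,-1.5],"spin":0},{"grip":2,"offset":[0,0,-1],"spin":0},{"grip":2,"offset":[0,0,-0.5],"spin":0},{"grip":2,"offset":[0,0,-0.3],"spin":0},{"grip":2,"offset":[0,0,-0.3],"spin":0},{"grip":2,"offset":[0,0,-0.3],"spin":0},{"grip":2,"offset":[0,0,0],"spin":0},{"grip":2,"offset":[0,0,0],"spin":0}]'
```

```text
time_s: 20.32
position: [0.6261, -0.2857, 0.1599]
ee_rot: [0.707, 0.707, 0.0, 0.001]
force: [-1.6, 0.2, 5.7]
finger_gap: 0.351
gripper_force: 61.2
```

```bash
python3 -m creep '[{"grip":7,"offset":[0,0,0],"spin":0},{"grip":7,"offset":[0,0,0],"spin":0},{"grip":7,"offset":[0,0,0],"spin":0},{"grip":7,"offset":[0,0,0],"spin":0},{"grip":7,"offset":[0,0,1],"spin":0},{"grip":7,"offset":[0,0,3],"spin":0},{"grip":7,"offset":[0,0,3],"spin":0},{"grip":7,"offset":[0,0,2],"spin":0},{"grip":7,"offset":[-0.6,3.9,0],"spin":0},{"grip":7,"offset":[-0.6,3.9,0],"spin":0},{"grip":7,"offset":[-0.6,4,0],"spin":0},{"grip":7,"offset":[-0.6,4,0],"spin":0}]' && python3 -m creep '[{"grip":6,"offset":[-0.5,4,0],"spin":0},{"grip":6,"offset":[0,0,-4],"spin":0},{"grip":6,"offset":[0,0,-4],"spin":0},{"grip":6,"offset":[0,0,-4],"spin":0},{"grip":6,"offset":[0,0,-4],"spin":0},{"grip":6,"offset":[0,0,-1],"spin":0},{"grip":6,"offset":[0,0,0],"spin":0},{"grip":6,"offset":[0,0,0],"spin":0}]'
python3 - <<'E'
from h import *
p=arm.observe()["position"];print(p)
for n in("scene","top"):
    c=arm.camera(n);P=cloud(c)
    for nm,xy,r,a in(("coup",(.625,-.288),.05,(.124,.2)),("plug",(.625,-.288),.05,(.18,.2)),("cap",(.597,-.088),.035,(.006,.042)),("port",(.6125,.115),.04,(.038,.06))):
        q=near(P,xy,r,*a)
        if len(q)>4:
            e=cv2.minEnclosingCircle(q[:,:2].astype(np.float32));print(n,nm,len(q),np.round([*e[0],e[1]],4),q.min(0).round(3),q.max(0).round(3))
    if n=="scene":cv2.imwrite(f"pics/{n}7.png",cv2.resize(c["image"][150:290,140:320,::-1],None,fx=4,fy=4,interpolation=cv2.INTER_CUBIC))
E
```

```text
time_s: 21.32
position: [0.6012, -0.1261, 0.2492]
ee_rot: [0.707, 0.707, 0.0, 0.0]
force: [0.4, 1.1, -0.5]
finger_gap: 0.821
gripper_force: 0.0
time_s: 21.98
position: [0.5973, -0.0877, 0.0802]
ee_rot: [0.707, 0.707, 0.0, 0.001]
force: [0.3, -0.2, 1.7]
finger_gap: 0.705
gripper_force: 0.0
[ 0.59730557 -0.08768938  0.08019533]
scene coup 524 [ 0.6272 -0.2883  0.0206] [ 0.612 -0.308  0.124] [ 0.648 -0.269  0.192]
scene plug 84 [ 0.6272 -0.2888  0.0102] [ 0.617 -0.297  0.18 ] [ 0.637 -0.28   0.192]
scene cap 194 [ 0.5999 -0.0899  0.0207] [ 0.582 -0.108  0.006] [ 0.62  -0.07   0.041]
scene port 132 [0.614  0.1135 0.0206] [0.593 0.095 0.038] [0.634 0.132 0.047]
top coup 438 [ 0.625  -0.2841  0.0196] [ 0.606 -0.301  0.124] [ 0.644 -0.266  0.192]
top plug 93 [ 0.6255 -0.2848  0.0099] [ 0.617 -0.294  0.182] [ 0.634 -0.275  0.192]
top port 147 [0.6111 0.1158 0.02  ] [0.591 0.096 0.038] [0.631 0.135 0.048]
```

View pics/scene7.png

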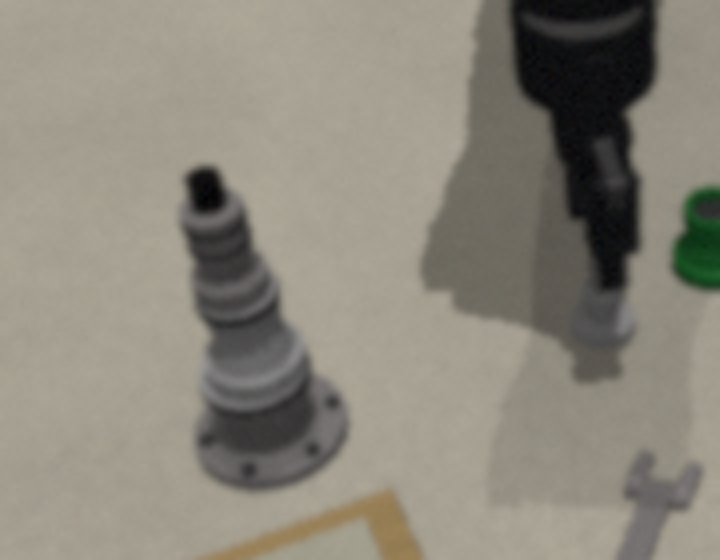

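The stack is complete and upright at (220,300), top at 190 mm. The gripper is over the cap at (605,315).

```bash
python3 -m creep '[{"grip":6,"offset":[0,0,-2],"spin":0},{"grip":6,"offset":[0,0,-1.5],"spin":0},{"grip":6,"offset":[0,0,-0.9],"spin":0},{"grip":6,"offset":[0,0,0],"spin":0},{"grip":1,"offset":[0,0,0],"spin":0},{"grip":1,"offset":[0,0,0],"spin":0},{"grip":1,"offset":[0,0,0],"spin":0},{"grip":1,"offset":[0,0,0],"spin":0},{"grip":1,"offset":[0,0,0],"spin":0},{"grip":1,"offset":[0,0,0],"spin":0},{"grip":1,"offset":[0,0,0],"spin":0},{"grip":1,"offset":[0,0,0],"spin":0}]' && python3 -m creep '[{"grip":1,"offset":[0,0,3],"spin":0},{"grip":1,"offset":[0,0,4],"spin":0},{"grip":1,"offset":[0.3,4,1],"spin":0},{"grip":1,"offset":[0.3,4,0],"spin":0},{"grip":1,"offset":[0.3,4,0],"spin":0},{"grip":1,"offset":[0.3,4,0],"spin":0},{"grip":1,"offset":[0.2,4,0],"spin":0},{"grip":1,"offset":[0.1,0.3,0],"spin":0},{"grip":1,"offset":[0,0,0],"spin":0},{"grip":1,"offset":[0,0,0],"spin":0},{"grip":1,"offset":[0,0,0],"spin":0}]'
python3 - <<'E'
from h import *
p=arm.observe()["position"];print(p)
for n in("scene","top"):
    c=arm.camera(n);P=cloud(c)
    for nm,xy,r,a in(("cap",(.6125,.115),.035,(.082,.1)),("port",(.6125,.115),.04,(.035,.05))):
        q=near(P,xy,r,*a)
        if len(q)>4:
            e=cv2.minEnclosingCircle(q[:,:2].astype(np.float32));print(n,nm,len(q),np.round([*e[0],e[1]],4),q.min(0).round(3),q.max(0).round(3))
    if n=="scene":cv2.imwrite(f"pics/{n}8.png",cv2.resize(c["image"][130:250,310:450,::-1],None,fx=4,fy=4,interpolation=cv2.INTER_CUBIC))
E
```

```text
time_s: 23.08
position: [0.5978, -0.0878, 0.0362]
ee_rot: [0.707, 0.707, 0.001, 0.001]
force: [-0.2, 0.4, 5.7]
finger_gap: 0.249
gripper_force: 58.7
time_s: 24.0
position: [0.6118, 0.1145, 0.1146]
ee_rot: [0.707, 0.707, -0.0, 0.0]
force: [-0.2, -0.4, -0.6]
finger_gap: 0.255
gripper_force: 59.2
[0.61184836 0.11453675 0.1145766 ]
scene cap 98 [0.6149 0.1124 0.02  ] [0.596 0.094 0.086] [0.632 0.132 0.099]
scene port 172 [0.6132 0.1125 0.0209] [0.594 0.094 0.035] [0.634 0.132 0.049]
top cap 54 [0.6069 0.1038 0.0151] [0.592 0.096 0.087] [0.621 0.107 0.098]
top port 47 [0.6061 0.1056 0.0165] [0.591 0.096 0.036] [0.621 0.113 0.046]
```

View pics/scene8.png

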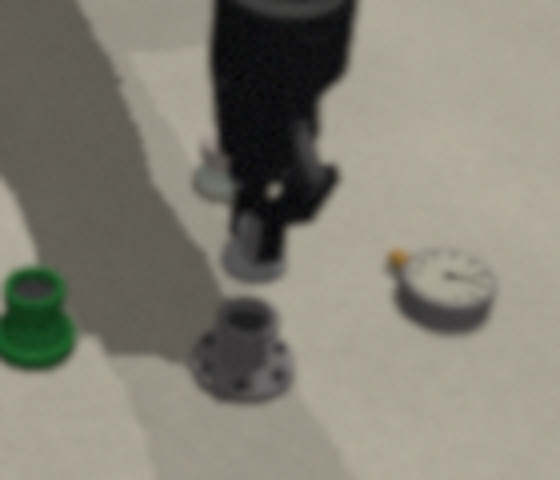

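The cap at (253,262) hangs aligned over the narrow port at (245,315), and the gauge and jar are untouched. Now seat it.

```bash
python3 -m creep '[{"grip":1,"offset":[0,0,-1.5],"spin":0},{"grip":1,"offset":[0,0,-1.2],"spin":0},{"grip":1,"offset":[0,0,-0.5],"spin":0},{"grip":1,"offset":[0,0,-0.4],"spin":0},{"grip":1,"offset":[0,0,-0.3],"spin":0},{"grip":1,"offset":[0,0,-0.2],"spin":0},{"grip":1,"offset":[0,0,0],"spin":0},{"grip":1,"offset":[0,0,0],"spin":0}]'
```

```text
time_s: 24.77
position: [0.6119, 0.1155, 0.0742]
ee_rot: [0.707, 0.707, 0.0, 0.0]
force: [-3.6, -0.5, 5.3]
finger_gap: 0.25
gripper_force: 59.8
```

```bash
python3 -m creep '[{"grip":6,"offset":[0,0,0],"spin":0},{"grip":6,"offset":[0,0,0],"spin":0},{"grip":6,"offset":[0,0,0],"spin":0},{"grip":6,"offset":[0,0,0],"spin":0},{"grip":6,"offset":[0,0,0.5],"spin":0},{"grip":6,"offset":[0,0,3],"spin":0},{"grip":6,"offset":[0,0,4],"spin":0},{"grip":6,"offset":[0,0,4],"spin":0},{"grip":6,"offset":[-3,-2,0],"spin":0},{"grip":6,"offset":[-3,-2,0],"spin":0},{"grip":6,"offset":[-3,-2,0],"spin":0},{"grip":6,"offset":[0,0,0],"spin":0}]'  && python3 -m creep '[{"grip":6,"offset":[0,0,0],"spin":0},{"grip":6,"offset":[0,0,0],"spin":0}]'
python3 - <<'E'
from h import *
for n in("scene","top"):
    c=arm.camera(n);P=cloud(c)
    for nm,xy,r,a in(("stack",(.625,-.288),.05,(.124,.2)),("knob",(.6125,.115),.04,(.068,.1)),("capdisc",(.6125,.115),.04,(.05,.062)),("port",(.6125,.115),.04,(.03,.044))):
        q=near(P,xy,r,*a)
        if len(q)>4:
            e=cv2.minEnclosingCircle(q[:,:2].astype(np.float32));print(n,nm,len(q),np.round([*e[0],e[1]],4),q.min(0).round(3),q.max(0).round(3))
    if n=="scene":cv2.imwrite(f"pics/{n}9.png",cv2.resize(c["image"][130:290,140:460,::-1],None,fx=2.5,fy=2.5,interpolation=cv2.INTER_CUBIC))
E
```

```text
time_s: 25.77
position: [0.5171, 0.054, 0.1878]
ee_rot: [0.708, 0.707, -0.001, -0.001]
force: [-0.0, -0.1, -0.3]
finger_gap: 0.705
gripper_force: 0.0
time_s: 25.93
position: [0.5223, 0.0556, 0.1891]
ee_rot: [0.707, 0.707, 0.001, 0.001]
force: [0.8, 0.4, 0.6]
finger_gap: 0.704
gripper_force: 0.0
scene stack 522 [ 0.6281 -0.2886  0.0202] [ 0.613 -0.308  0.125] [ 0.648 -0.269  0.192]
scene knob 71 [0.613  0.1133 0.0133] [0.6   0.103 0.068] [0.626 0.125 0.079]
scene capdisc 108 [0.6138 0.114  0.0207] [0.596 0.094 0.05 ] [0.633 0.134 0.062]
scene port 47 [0.6175 0.1122 0.0187] [0.609 0.094 0.031] [0.633 0.129 0.044]
top stack 434 [ 0.6253 -0.2846  0.0198] [ 0.606 -0.3    0.124] [ 0.644 -0.266  0.193]
```

View pics/scene9.png

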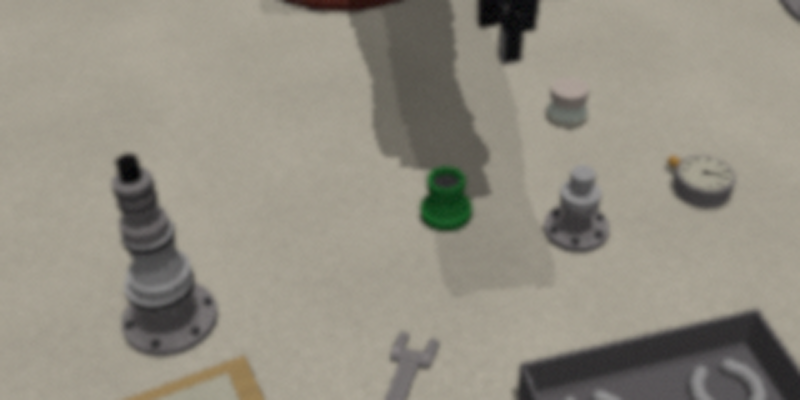

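The stack stands upright at (150,250). The cap is on the narrow port at (580,200): knob top 77 mm measured against 76 expected, and centred. The gripper is clear, so I'm handing in.

```bash
python3 -c "
from bench import arm
print(arm.finish_job())"
```

```text
the job is handed in; nothing more can be done
None
```

I built the full stack on the wide port and capped the narrow port, all seated and upright by the last camera check, left the gauge and jar where they stood, and handed the job in at about 26 s; no verdict was returned.

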